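Refit the side-view camera on its boom stand until the spring button clicks

ROBOT

A 7-joint arm with a two-finger parallel gripper is mounted at the origin on a cart in front of the work surface, level with it; the furniture and walls round the work are solid. World frame = base frame: x ahead of the robot, y to its left, z up, the work surface at z = 0. Lengths are in m, angles in degrees, forces in N, time in s.
With the tool pointing down it reaches from about 0.4 to 0.925 m from the base axis. Payload 4.1 kg.
Tool frame: the origin (TCP) lies between the finger pads; the fingertips stand tip_reach ahead of it and the grasp point (between the pads) lies 11 mm behind it (tip_reach is the distance from the TCP to the fingertips, in m); x points along the fingers, y is the direction in which the jaws open and shut, and the axes are right-handed (so a half turn about x gives the same grasp; the last joint's range is limited). The gripper opens to 85 mm and grips with 20 to 120 N. Pads are 22 mm wide; open, the fingers measure 114 mm over their backs; the gripper's body (76 mm by 85 mm) begins 54 mm behind the grasp point. The pads swing forward as they close: fully open they stand 13 mm farther back than shut.
Start: joints at [-80.157, 22.827, 2.584, 88.041, -1.071, 69.15, -2.905], TCP at [0.174, 0.626, 0.239] pointing down, gripper open.
Joint ranges: [-161.44, 161.44], [-28.35, 127.94], [-78.24, 83.42], [0, 140.83], [-78.03, 258.03], [13.02, 114.36], [-168.23, 168.23]. Speed limits (degrees/s): [147.25, 147.25, 180, 180, 180, 180, 180].

INTERFACE

Orientations are given as a 3x3 rotation matrix whose columns are the frame's x, y, z axes.
In Python, from rig import * gives the robot as it stands.
- The arm moves only by the tool apply_moves, never from a script. Its argument "series" is text: rows parted by semicolons, each of 5 numbers parted by spaces: the shift along the tool's x, y, z in mm, then the turn about the tool's x in rad, then the closure, from 0 (fully open) to 1 (shut). A call has exactly 10 rows; each row shifts and turns the commanded pose from where the row before left it, along the tool's axes as they then stand; what a row does not reach is not made up. A row lasts 1/10 s, in which the tool goes at most 50 mm and 8.59 degrees, less where a joint would pass 70% of its speed; a pose out of reach is approached as far as the arm can. A call is refused whole if a number of a shift passes 50 or a number of a turn 0.15, either way. A call with a gripper value outside its range is refused whole. The fingers move at their own pace and stop on an object; the grip force is fixed at half the most. Time passes only in rows, so rows that do not move let the fingers close, or fill a call up. It gives the time, the measured TCP pose, the force and the opening at its end, in the units of the state.
- observe(): the state, without advancing time (a new reading comes with each control period).
- get_image(name): name is "scene" or "top"; returns a dict with "image" (480x640x3 uint8, red, green, blue), "z_map" (480x640 float32, m along the optical axis (not along the pixel's ray), 0 where there is no reading), "vertical_fov" (degrees; the focal length in pixels is half the picture's height over the tangent of half this angle, whatever the lens; pixels are square), "cx", "cy" (the principal point, pixels), "k1" (the pictures are not rectified: a ray, as slopes to the right and down, at radius r is drawn at 1 + k1 r^2 times it, then the intrinsics apply), "R" (3x3) and "t" (3): a world point X has camera coordinates R X + t. Camera axes: x right, y down, z forward; pixel columns grow to the right and rows downward; lengths in m; the calibration is good to about 2 mm. A picture is of the moment at which its call begins.
- finish_job(): hands the job in, once; it reports no verdict.
Trained networks look in the newest picture that a camera, given by its name, has taken for a name from the list of things; names that differ only in an ending like _2 or _b are one class to them, and where a whole thing is asked for, a point or a joint stands for the part that bears it (a point fixed in the world has none). Each returns a list of dicts, best first, with "confidence" (0 to 1); they miss things now and then, are a little off and sometimes report something else, mostly with a low value. They report only what shows in the picture. A call takes as long as a camera call.
- outline_of(camera, name): "mask" (480x640 bool, what is visible of it) and "point" ([column, row] in pixels, amid what is visible of it).
The state is a dict: "clock": time; "q": joint angles; "qd": joint speeds; "effort": joint torques, N m; "ee_pos": TCP position; "eef_rot": TCP orientation; "contact_force": force on the tool from outside, world axes, zero at the start; "ft_torque": the same for the moment, N m; "width": finger opening in m.
Only numpy, scipy, OpenCV 4.12 (cv2) and the standard library are available. Lean on these libraries where they do the work, as an engineer would, in place of code of your own. Each camera call takes 0.05 s, during which the arm holds its last target.

TASK

Put the camera extension back on its boom stand: slide the open end of the square tube over the stand's bar as far as the brass spring button, squeeze the button in between your fingers and push the tube on until the button pops out through the hole in the tube's side. Feel your way: do not ram the tube against the stand or push on hard after the button has clicked, and leave the other things on the bench standing where they are.

Things in the scene. Friction and masses are not known exactly. Their poses are not given: they have to be found in the camera images.
- camera_tube: Camera extension, 0.19 to 0.3 kg, loose, lying on the table: square dark aluminium tube, 28 x 28 mm outside, bore 24 x 24 mm, 170 mm long, open at its -y end (the mouth), with a black camera head (40 wide, 38 high, 46 mm long) and lens (24 mm long) at the +y end. Origin under the tube's middle, on its underside: mouth at y = -85 mm, head from y = +85 to +155 mm. z up lying and fitted.
- tube_mouth (a point): Centre of the tube's open end, on its axis, which is 14 mm above the underside. 1 mm of play on each side when on the bar.
- tube_balance (a point): Point on the tube's axis where the whole extension balances, 110 mm from the mouth: grip it here across the flat sides to carry it level.
- tube_hole (a point): Centre of the only hole, round, 14 mm across, in the outside of the tube's -x wall, 30 mm from the mouth.
- boom_stand: Fixed stand: grey foot 130 x 104 x 14 mm, steel column 180 mm high, dark clamp block with black knobs, and a level square steel bar, 22 x 22 mm, held in the clamp along the stand's +y. Origin on the table under the bar's axis, beside the column; the bar's axis is at x = 0, z = 150 mm. Fitted, the tube's y axis points along the stand's y. The bar's parts below are given by their y in this frame.
- clamp_face (a point): Where the bar leaves the clamp (y = 8 mm), on the bar's axis. The bar was clamped by hand and not measured: its free end, a black plug that tapers over 12 mm to 15 x 15 mm and guides the tube's mouth, is at y = 202 to 232 mm. The brass button on the bar's -x side moves with it: its centre is 117 mm back from the bar's free end, at y = 85 to 115 mm. The bar does not slip below 100 N.
- spring_button (a joint): How far the button is pressed in, m: 0 out, 0.0055 flush. Spring 3 to 6 N. 12 mm across, 5.5 mm proud: a straight shank for 3 mm, which stops the tube, then a cone. Squeezed level with the tube's outside (1.5 to 3.5 mm in; finger pads over the tube's end and button at once), it slips under the tube when pushed on with 5 to 10 N, reads 0.003 to 0.0055 inside, and 0 again in the hole: locked, 1 mm play.
- wash_bottle: Squeeze bottle with red cap, 201 mm high; a bystander, loose. Origin under its middle.
- reagent_bottle: Amber reagent bottle, 49 mm across, 94 mm high; a bystander, loose. Origin under its middle.
- tube_rack: Blue rack with microtubes, 62 x 200 x 47 mm; a bystander, loose. Origin under its middle.
- tube_50: 50 ml tube with blue cap standing, 34 mm across, 110 mm high; a bystander, loose. Origin under its middle.
- vial_1: Glass vial with grey cap, 22 mm across, 51 mm high; a bystander, loose. Origin under its middle.
- vial_2: Glass vial with red cap, 22 mm across, 51 mm high; a bystander, loose. Origin under its middle.
- vial_3: Glass vial with black cap, 22 mm across, 51 mm high; a bystander, loose. Origin under its middle.

How it is judged:
By the outcome, as a careful person would: the job done as asked, in the order asked, and still so for the second after the job is handed in, with the robot touching nothing.
It also fails if it takes over 58 s, if anything falls off the work surface, if the arm or the gripper's body presses on something with over 40 N, if the wrist force passes 120 N, or if a joint passes its speed limit or range.

## Working session

There is one attempt and no reset: what is moved stays moved. The work goes in short steps, Python scripts to look and compute and a tool call to move; the robot and the scene stay as the last step left them, time stands still between calls to the robot, and variables do not carry over. Pictures are saved under pics/ and viewed, and the job is handed in when it is done.

Besides the shell and the picture viewer there is one more tool, called after "Request:" as name(argument=value, ...) on one line, values as JSON. apply_moves: Moves the arm, as the interface text tells. Its arguments: {"type":"object","properties":{"series":{"type":"string"}},"required":["series"]}

```bash
ls -la; mkdir -p pics
python3 - <<'E'
from rig import *
import cv2,numpy as np
s=observe()
for k,v in s.items(): print(k,np.round(v,4).tolist())
for n in ("scene","top"):
    g=get_image(n)
    cv2.imwrite(f"pics/{n}0.png",g["image"][:,:,::-1])
    print(n,g["vertical_fov"],g["cx"],g["cy"],g["k1"],np.round(g["R"],3).tolist(),np.round(g["t"],3).tolist())
    np.savez(f"pics/{n}0.npz",**g)
E
```

```text
total 12
drwxr-xr-x  3 agent agent 4096 Dec  6 23:45 .
drwxr-xr-x 23 root  root  4096 Dec  6 23:44 ..
drwxr-xr-x  2 agent agent 4096 Dec  6 23:45 pics
clock 0.0
q [-80.1553, 22.8727, 2.58, 88.1146, -1.0704, 69.1496, -2.905]
qd [-0.0761, -0.0142, 0.0272, 0.0619, 0.1202, -0.0678, -0.012]
effort [0.0002, -47.512, 1.365, -25.4224, 0.0116, 0.0094, -0.0]
ee_pos [0.1737, 0.6257, 0.2383]
eef_rot [[-0.0004, 0.2674, 0.9636], [-0.0019, 0.9636, -0.2674], [-1.0, -0.002, 0.0002]]
contact_force [-0.2854, -0.1195, 0.1182]
ft_torque [0.0195, -0.0228, -0.0311]
width 0.0854
scene 42.2381208838119 315.1176084058285 230.00884596632594 0.04733708434855857 [[-0.432, -0.902, 0.013], [-0.394, 0.175, -0.902], [0.812, -0.395, -0.431]] [0.009, 0.376, 0.567]
top 44.08690154766317 323.5957934868872 234.17440350113515 0.06960880972353357 [[-0.002, -1.0, -0.009], [-0.995, 0.003, -0.102], [0.102, 0.009, -0.995]] [-0.261, 0.561, 1.079]
```

View pictures.

View pics/scene0.png

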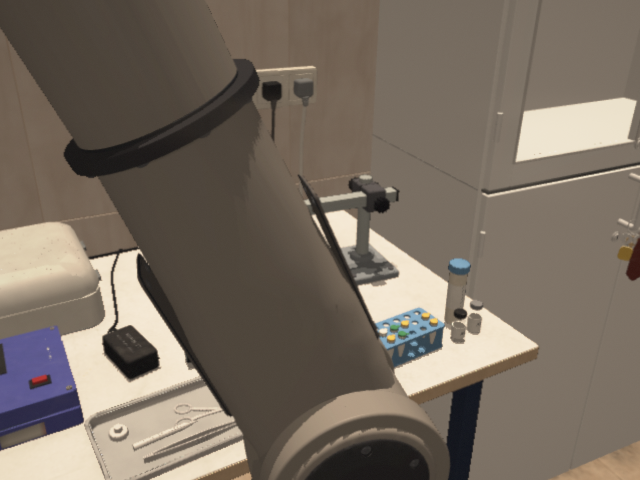

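View pics/top0.png

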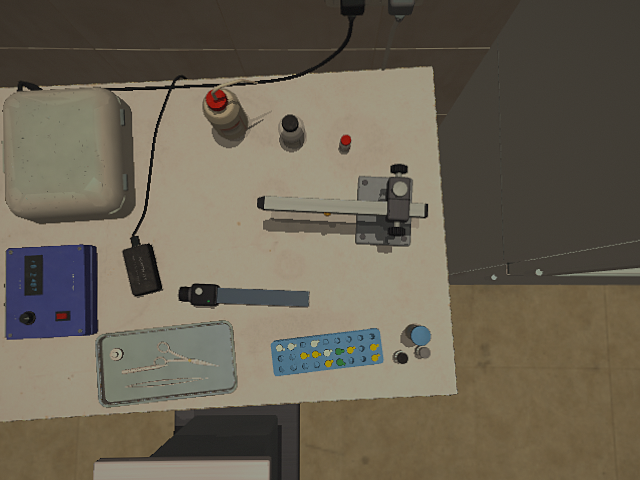

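```bash
cat > h.py <<'E'
import numpy as np,cv2
def K(g):
    f=240/np.tan(np.radians(g["vertical_fov"]/2)); return f,float(g["cx"]),float(g["cy"]),float(g["k1"])
def slopes(g,px):
    f,cx,cy,k=K(g); px=np.atleast_2d(px).astype(float)
    d=(px-[cx,cy])/f; u=d.copy()
    for _ in range(30): u=d/(1+k*(u**2).sum(1,keepdims=True))
    return u
def world_z(g,px,z=None,plane=None):
    """px with depth z (array) or intersect plane (n,c): n.X=c"""
    u=slopes(g,px); r=np.c_[u,np.ones(len(u))]; R=np.array(g["R"]);t=np.array(g["t"])
    if z is not None: return (r*np.asarray(z)[:,None]-t)@R
    C=-R.T@t; D=r@R; n,c=plane; n=np.array(n,float)
    return C+D*((c-n@C)/(D@n))[:,None]
def proj(g,X):
    f,cx,cy,k=K(g); X=np.atleast_2d(X); c=X@np.array(g["R"]).T+np.array(g["t"]); u=c[:,:2]/c[:,2:]
    return u*(1+k*(u**2).sum(1,keepdims=True))*f+[cx,cy]
def maskpts(g,m):
    v,u=np.nonzero(m&(g["z_map"]>0)); return np.c_[u,v],world_z(g,np.c_[u,v],g["z_map"][v,u])
E
python3 - <<'E'
from rig import *
import rig
print([x for x in dir(rig) if x[0]!='_'])
try: print("tip",tip_reach)
except Exception as e: print(e)
from h import *
g=get_image("top")
np.savez("pics/t1.npz",**g)
for n in ["camera_tube","boom_stand","spring_button","tube_mouth","tube_hole","clamp_face","tube_balance"]:
    try:o=outline_of("top",n)
    except Exception as e: print(n,e); continue
    for d in o[:2]:
        p,X=maskpts(g,d["mask"])
        print(n,round(d["confidence"],2),np.round(d["point"],1),d["mask"].sum(),np.round(X.min(0),3),np.round(X.max(0),3),np.round(np.median(X,0),3))
        if d is o[0]: np.save(f"pics/m_{n}.npy",d["mask"])
print(observe()["clock"])
E
```

```text
['IKError', 'finish_job', 'get_image', 'observe', 'outline_of', 'tip_reach']
tip 0.008
camera_tube 0.86 [235.8 292.6] 2194 [ 0.427 -0.233 -0.005] [0.469 0.008 0.046] [ 0.446 -0.102  0.028]
boom_stand 0.58 [374.1 204.6] 5536 [ 0.54  -0.434 -0.005] [ 0.699 -0.153  0.184] [ 0.592 -0.359  0.158]
tube_hole 0.87 [239.6 296. ] 2142 [ 0.427 -0.233 -0.005] [0.468 0.007 0.046] [ 0.446 -0.105  0.028]
clamp_face 0.59 [375.3 206.4] 5707 [ 0.541 -0.441 -0.005] [ 0.685 -0.153  0.184] [ 0.592 -0.359  0.158]
tube_balance 0.64 [239.5 298.3] 2268 [ 0.427 -0.234 -0.006] [0.471 0.013 0.046] [ 0.446 -0.102  0.028]
0.5
```

```bash
cat > fit.py <<'E'
from h import *
def edgefit(X,y0,y1,nb=12):
    ys=np.linspace(y0,y1,nb+1); lo=[];hi=[];c=[]
    for a,b in zip(ys[:-1],ys[1:]):
        s=X[(X[:,1]>=a)&(X[:,1]<b)]
        if len(s)<4: continue
        lo.append(s[:,0].min());hi.append(s[:,0].max());c.append((a+b)/2)
    lo,hi,c=map(np.array,(lo,hi,c)); m=(lo+hi)/2
    p=np.polyfit(c,m,1); return p,np.median(hi-lo),m-np.polyval(p,c)
E
python3 - <<'E'
from fit import *
g=dict(np.load("pics/t1.npz"))
v,u=np.mgrid[0:480,0:640]; px=np.c_[u.ravel(),v.ravel()]; z=g["z_map"].ravel(); ok=z>0
X=world_z(g,px[ok],z[ok]); P=px[ok]
print("table z",np.median(X[(abs(X[:,0]-.5)<.03)&(abs(X[:,1]+.15)<.1)][:,2]))
T=(abs(X[:,0]-.447)<.03)&(X[:,1]>-.25)&(X[:,1]<.03)&(X[:,2]>.018)
A=X[T]; print("tube top z by y")
for y in np.arange(-.24,.02,.02):
    s=A[(A[:,1]>=y)&(A[:,1]<y+.02)]
    if len(s):print(round(y,3),len(s),np.round([s[:,0].min(),s[:,0].max(),np.median(s[:,2]),s[:,1].min(),s[:,1].max()],4))
print(edgefit(A,-.225,-.075))
B=X[(abs(X[:,0]-.59)<.04)&(X[:,1]>-.5)&(X[:,1]<-.1)&(X[:,2]>.13)]
for y in np.arange(-.46,-.13,.01):
    s=B[(B[:,1]>=y)&(B[:,1]<y+.01)]
    if len(s):print(round(y,3),len(s),np.round([s[:,0].min(),s[:,0].max(),np.median(s[:,2]),s[:,2].max(),s[:,1].min(),s[:,1].max()],4))
I=g["image"]
cv2.imwrite("pics/ctube.png",cv2.resize(I[270:320,170:320,::-1],None,fx=5,fy=5,interpolation=cv2.INTER_CUBIC))
cv2.imwrite("pics/cbar.png",cv2.resize(I[155:255,250:440,::-1],None,fx=4,fy=4,interpolation=cv2.INTER_CUBIC))
E
```

```text
table z -0.0009714743787055201
tube top z by y
-0.24 126 [ 0.4273  0.4548  0.0269 -0.2332 -0.22  ]
-0.22 150 [ 0.4291  0.4549  0.0272 -0.2184 -0.2014]
-0.2 167 [ 0.4291  0.4568  0.027  -0.1999 -0.1809]
-0.18 169 [ 0.4292  0.4569  0.0267 -0.1799 -0.1608]
-0.16 165 [ 0.4311  0.4569  0.0273 -0.1597 -0.1404]
-0.14 170 [ 0.4312  0.4588  0.027  -0.1392 -0.1201]
-0.12 157 [ 0.4332  0.4589  0.0274 -0.119  -0.1001]
-0.1 169 [ 0.4332  0.4609  0.0266 -0.1    -0.08  ]
-0.08 199 [ 0.4297  0.4664  0.0282 -0.0799 -0.06  ]
-0.06 242 [ 0.4299  0.4683  0.0369 -0.0599 -0.04  ]
-0.04 232 [ 0.43    0.4702  0.0371 -0.0399 -0.0203]
-0.02 145 [ 4.338e-01  4.631e-01  2.880e-02 -1.960e-02 -1.000e-04]
-0.0 55 [4.392e-01 4.631e-01 2.730e-02 2.000e-04 6.800e-03]
(array([0.04507913, 0.45104786]), np.float64(0.027510308050459786), array([-1.02249632e-04,  2.62540946e-04, -2.84816206e-04,  1.42802316e-04,
       -3.54563323e-04,  7.62479738e-06,  4.12961003e-04, -1.00652800e-04,
        3.07712696e-04, -2.15093586e-04,  2.01313571e-04, -2.77579782e-04]))
-0.44 34 [ 0.5742  0.5959  0.1599  0.1634 -0.4337 -0.43  ]
-0
[... 952 characters left out ...]
00 [ 0.5776  0.6052  0.1592  0.164  -0.269  -0.2605]
-0.26 90 [ 0.5838  0.6053  0.1599  0.1649 -0.2591 -0.2504]
-0.25 84 [ 0.584   0.6072  0.1599  0.1636 -0.2492 -0.2405]
-0.24 90 [ 0.5849  0.6073  0.1598  0.1656 -0.2394 -0.2305]
-0.23 90 [ 0.5853  0.6072  0.1592  0.165  -0.2295 -0.2201]
-0.22 88 [ 0.5856  0.6075  0.1596  0.1648 -0.2197 -0.2105]
-0.21 87 [ 0.5862  0.6089  0.1595  0.1648 -0.2098 -0.2004]
-0.2 90 [ 0.5868  0.6091  0.1598  0.1639 -0.1998 -0.1901]
-0.19 93 [ 0.5875  0.6089  0.1593  0.164  -0.19   -0.18  ]
-0.18 87 [ 0.588   0.611   0.1599  0.1644 -0.18   -0.1701]
-0.17 90 [ 0.5887  0.6106  0.1597  0.1629 -0.17   -0.16  ]
-0.16 51 [ 0.591   0.6093  0.1576  0.163  -0.16   -0.1526]
```

View pics/ctube.png

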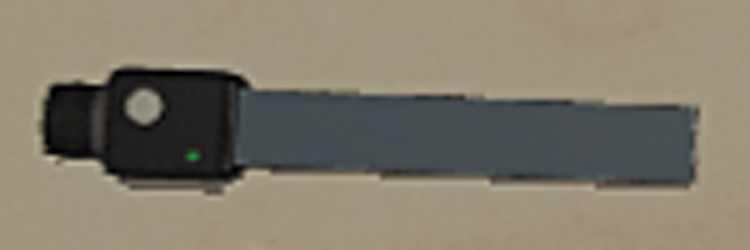

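View pics/cbar.png

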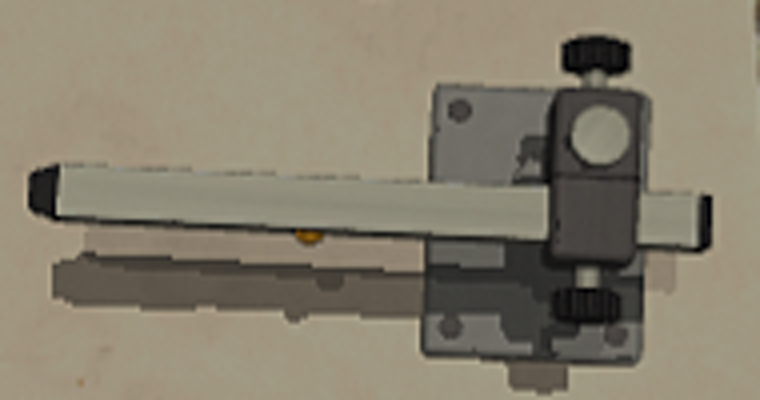

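Request:
apply_moves(series="-6 0 0 0.1345 0;-6 0 0 0.1345 0;-6 0 0 0.1345 0;-6 0 0 0.1345 0;-6 0 0 0.1345 0;-6 0 0 0.1345 0;-6 0 0 0.1345 0;-6 0 0 0.1345 0;-6 0 0 0.1345 0;-6 0 0 0.1345 0")

```text
clock: 1.5
ee_pos: [0.1738, 0.6263, 0.2996]
eef_rot: [[-0.0, 0.999, -0.05], [0.0, -0.05, -0.999], [-1.0, -0.0, -0.0]]
contact_force: [0.1, -0.0, 0.1]
width: 0.0854
```

Run:
```python
from fit import *
g=dict(np.load("pics/t1.npz"))
v,u=np.mgrid[0:480,0:640]; px=np.c_[u.ravel(),v.ravel()]; z=g["z_map"].ravel(); ok=z>0
X=world_z(g,px[ok],z[ok])
B=X[(abs(X[:,0]-.59)<.04)&(X[:,2]>.157)&(X[:,2]<.1665)]
print(edgefit(B,-.35,-.283,7),edgefit(B,-.26,-.17,9),edgefit(np.r_[B[(B[:,1]<-.283)],B[B[:,1]>-.26]],-.35,-.17,18)[0])
for n,(a,b,c,d) in dict(box=(5,130,90,220),psu=(5,95,245,340),black=(125,160,240,295),tray=(97,235,325,405),wash=(205,245,88,140)).items():
    m=(px[ok][:,0]>a)&(px[ok][:,0]<b)&(px[ok][:,1]>c)&(px[ok][:,1]<d)
    print(n,np.round(np.percentile(X[m],[2,98],axis=0),3).tolist())
```

```text
(array([0.04789533, 0.60683551]), np.float64(0.021610845631665376), array([ 3.16103371e-04, -2.48475092e-04,  4.41838612e-05, -4.33599167e-04,
        1.51553174e-04,  1.66710941e-04,  3.52291136e-06])) (array([0.04479871, 0.60664642]), np.float64(0.021877987592927473), array([-1.32433326e-04,  2.87312249e-04,  1.71368703e-05, -3.06384129e-04,
       -2.26697149e-04,  3.61670464e-04,  2.95986678e-05,  2.39960157e-04,
       -2.70163804e-04])) [0.05075008 0.60787223]
box [[0.591, 0.101, 0.004], [0.806, 0.284, 0.121]]
psu [[0.372, 0.16, -0.001], [0.535, 0.298, 0.067]]
black [[0.452, 0.048, -0.004], [0.549, 0.111, 0.034]]
tray [[0.252, -0.091, -0.003], [0.389, 0.149, 0.018]]
wash [[0.747, -0.114, -0.004], [0.847, -0.035, 0.164]]
```

Request:
apply_moves(series="0 35 35 0 0;0 35 35 0 0;0 35 35 0 0;0 35 35 0 0;0 35 35 0 0;0 35 35 0 0;0 35 35 0 0;0 0 49 0 0;0 0 49 0 0;0 0 49 0 0")

```text
clock: 2.5
ee_pos: [0.401, 0.2216, 0.2993]
eef_rot: [[0.0, 0.999, -0.045], [0.0, -0.045, -0.999], [-1.0, 0.0, -0.0]]
contact_force: [0.3, 0.2, 0.5]
width: 0.0853
```

Request:
apply_moves(series="0 9 48 0 0;0 9 48 0 0;0 9 48 0 0;0 9 48 0 0;0 9 48 0 0;0 9 48 0 0;0 9 48 0 0;20 0 0 0 0;40 0 0 0 0;40 0 0 0 0")

```text
clock: 3.5
ee_pos: [0.4497, -0.1151, 0.199]
eef_rot: [[0.003, 0.999, -0.045], [0.001, -0.045, -0.999], [-1.0, 0.003, -0.001]]
contact_force: [0.7, 1.2, -0.5]
width: 0.0853
```

Run:
```python
from fit import *
from rig import *
s=observe(); print(s["clock"],np.round(s["ee_pos"],4),np.round(s["q"],1),s["contact_force"])
for n in("top","scene"):
    g=get_image(n); cv2.imwrite(f"pics/{n}2.png",g["image"][:,:,::-1])
```

```text
3.5 [ 0.4497 -0.1151  0.199 ] [-42.5   9.5  57.3 116.5  -9.5  58.6  16.9] [ 0.65154853  1.20034913 -0.48146571]
```

View pics/top2.png

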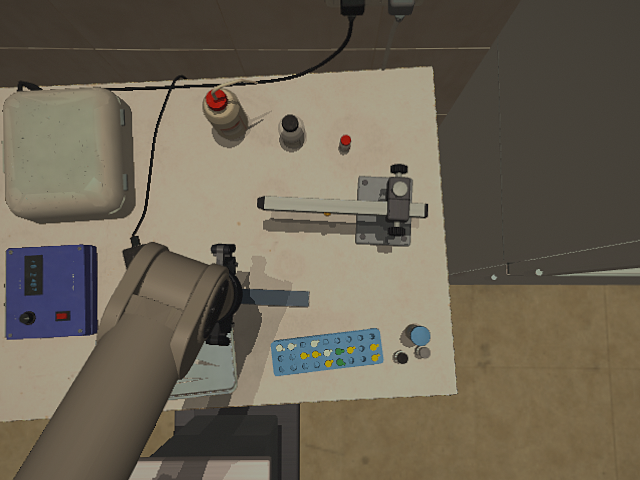

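View pics/scene2.png

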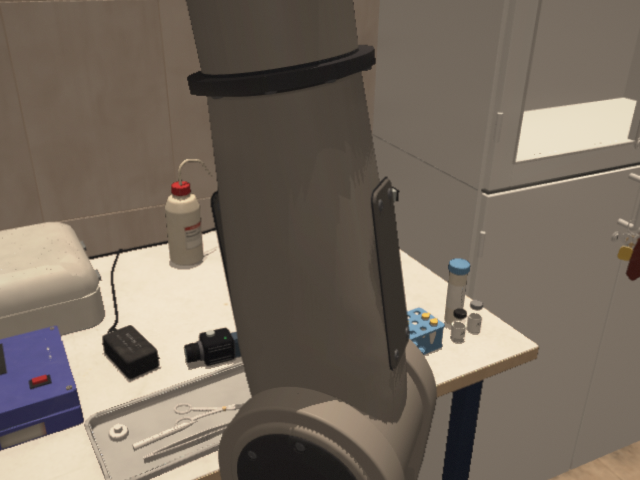

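Request:
apply_moves(series="15 -2 4 0 0;30 -2 4 0 0;30 0 0 0 0;30 0 0 0 0;30 0 0 0 0;25 0 0 0 0;15 0 0 0 0;8 0 0 0 0;0 0 0 0 0;0 0 0 0 0")

```text
clock: 4.6
ee_pos: [0.4459, -0.1226, 0.0176]
eef_rot: [[0.003, 0.999, -0.044], [0.0, -0.044, -0.999], [-1.0, 0.003, -0.0]]
contact_force: [0.1, -0.2, 0.2]
width: 0.0852
```

Request:
apply_moves(series="3 0 0 0 0;2 0 0 0 0;0 0 0 0 0;0 0 0 0 1;0 0 0 0 1;0 0 0 0 1;0 0 0 0 1;0 0 0 0 1;0 0 0 0 1;0 0 0 0 1")

```text
clock: 5.6
ee_pos: [0.4449, -0.1227, 0.0115]
eef_rot: [[0.001, 0.999, -0.045], [-0.0, -0.045, -0.999], [-1.0, 0.001, 0.0]]
contact_force: [0.3, -0.0, 2.2]
width: 0.0269
```

Run:
```python
from fit import *
from rig import *
s=observe(); print(s["clock"],np.round(s["ee_pos"],4),np.round(s["q"],1),np.round(s["contact_force"],2),s["width"],np.round(s["eef_rot"],4).tolist())
```

```text
5.6 [ 0.4449 -0.1227  0.0115] [-23.9  28.9  41.4 125.3 -32.4  36.6  38.2] [ 0.29 -0.02  2.18] 0.02694418209161362 [[0.0008, 0.999, -0.045], [-0.0001, -0.045, -0.999], [-1.0, 0.0008, 0.0]]
```

Request:
apply_moves(series="-5 0 0 0 1;-10 0 0 0 1;-15 0 -10 0 1;-17 0 -14 0 1;-17 0 -14 0 1;-17 0 -14 0 1;-17 0 -14 0 1;-17 0 -14 0 1;-17 0 -10 0 1;-8 0 0 0 1")

```text
clock: 6.6
ee_pos: [0.4489, -0.0313, 0.1525]
eef_rot: [[0.001, 0.999, -0.042], [0.002, -0.042, -0.999], [-1.0, 0.001, -0.002]]
contact_force: [-0.3, 0.5, -3.1]
width: 0.0268
```

Request:
apply_moves(series="0 10 -1 0.006 1;0 20 -1 0 1;0 22 -1 0 1;0 22 -1 0 1;0 22 -2 0 1;0 22 -1 0 1;0 20 -1 0 1;0 14 -1 0 1;0 6 -1 0 1;0 0 0 0 1")

```text
clock: 7.6
ee_pos: [0.607, -0.0314, 0.15]
eef_rot: [[-0.002, 0.999, -0.052], [-0.001, -0.052, -0.999], [-1.0, -0.002, 0.001]]
contact_force: [-0.6, 0.0, -2.8]
width: 0.0268
```

```bash
cat > look.py <<'E'
from fit import *
from rig import *
import sys
tag=sys.argv[1]
s=observe(); print(round(s["clock"],2),np.round(s["ee_pos"],4),np.round(s["q"],1),np.round(s["contact_force"],2),np.round(s["ft_torque"],2),round(s["width"],4),np.round(s["eef_rot"],4).tolist())
for n in("top","scene"):
    g=get_image(n); cv2.imwrite(f"pics/{n}{tag}.png",g["image"][:,:,::-1]); np.savez(f"pics/{n}{tag}.npz",**g)
E
python3 look.py 3
```

```text
7.6 [ 0.607  -0.0314  0.15  ] [-36.1  31.2  48.3 100.5 -26.3  60.5  18.6] [-0.6   0.04 -2.82] [-0.    0.05 -0.07] 0.0268 [[-0.0016, 0.9987, -0.0516], [-0.0009, -0.0516, -0.9987], [-1.0, -0.0015, 0.001]]
```

View pics/top3.png

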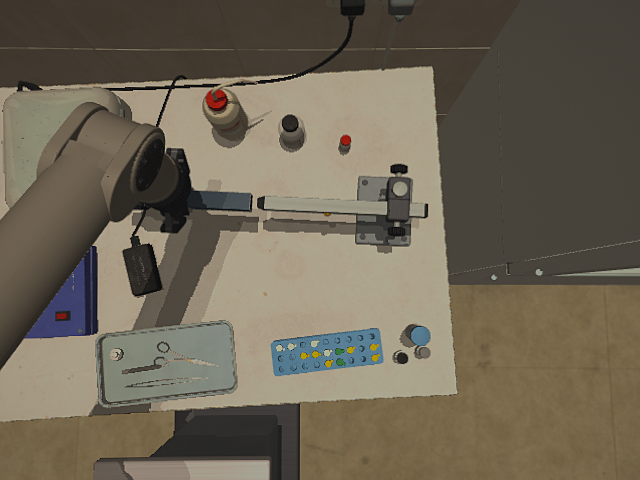

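View pics/scene3.png

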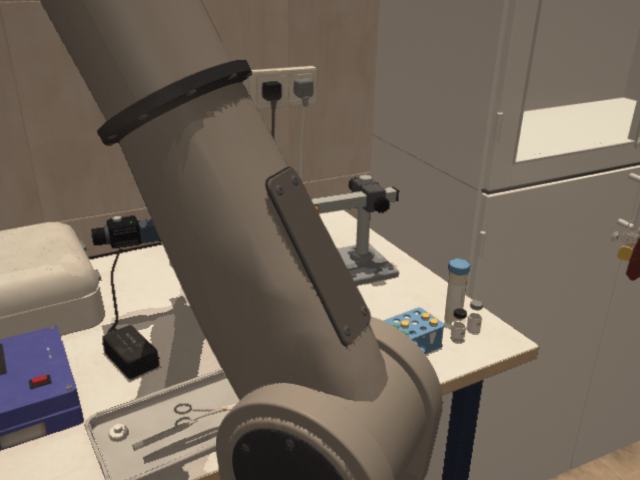

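```bash
cat > meas.py <<'E'
from fit import *
import sys
g=dict(np.load(f"pics/top{sys.argv[1]}.npz")); ty0,ty1=float(sys.argv[2]),float(sys.argv[3])
v,u=np.mgrid[0:480,0:640]; px=np.c_[u.ravel(),v.ravel()]; z=g["z_map"].ravel(); ok=z>0
X=world_z(g,px[ok],z[ok])
A=X[(abs(X[:,0]-.6)<.03)&(X[:,2]>.135)&(X[:,2]<.19)]
for y in np.arange(ty0,ty1,.008):
    s=A[(A[:,1]>=y)&(A[:,1]<y+.008)]
    if len(s)<5: continue
    top=s[s[:,2]>s[:,2].max()-.008]
    print(round(y,3),len(s),"x %.4f..%.4f mid %.4f  line %.4f  z med %.4f  y %.4f..%.4f"%(top[:,0].min(),top[:,0].max(),(top[:,0].min()+top[:,0].max())/2,.60787+.05075*(y+.004),np.median(top[:,2]),s[:,1].min(),s[:,1].max()))
E
python3 meas.py 3 -.2 -.04
```

```text
-0.2 74 x 0.5871..0.6089 mid 0.5980  line 0.5979  z med 0.1601  y -0.1999..-0.1920
-0.192 74 x 0.5882..0.6088 mid 0.5985  line 0.5983  z med 0.1600  y -0.1919..-0.1842
-0.184 73 x 0.5882..0.6089 mid 0.5985  line 0.5987  z med 0.1598  y -0.1833..-0.1764
-0.176 71 x 0.5885..0.6105 mid 0.5995  line 0.5991  z med 0.1599  y -0.1756..-0.1681
-0.168 66 x 0.5887..0.6106 mid 0.5996  line 0.5995  z med 0.1598  y -0.1680..-0.1600
-0.16 52 x 0.5911..0.6090 mid 0.6001  line 0.6000  z med 0.1574  y -0.1600..-0.1528
-0.144 106 x 0.5866..0.6147 mid 0.6007  line 0.6008  z med 0.1651  y -0.1430..-0.1361
-0.136 91 x 0.5877..0.6147 mid 0.6012  line 0.6012  z med 0.1653  y -0.1360..-0.1280
-0.128 93 x 0.5875..0.6147 mid 0.6011  line 0.6016  z med 0.1655  y -0.1279..-0.1201
-0.12 90 x 0.5878..0.6148 mid 0.6013  line 0.6020  z med 0.1650  y -0.1199..-0.1123
-0.112 99 x 0.5883..0.6166 mid 0.6024  line 0.6024  z med 0.1653  y -0.1120..-0.1040
-0.104 92 x 0.5885..0.6164 mid 0.6025  line 0.6028  z med 0.1654  y -0.1038..-0.0960
-0.096 91 x 0.5891..0.6168 mid 0.6029  line 0.6032  z med 0.1654  y -0.0959..-0.0883
-0.088 94 x 0.5896..0.6165 mid 0.6031  line 0.6036  z med 0.1652  y -0.0880..-0.0800
-0.08 94 x 0.5910..0.6180 mid 0.6045  line 0.6040  z med 0.1661  y -0.0800..-0.0720
-0.072 89 x 0.5913..0.6182 mid 0.6048  line 0.6044  z med 0.1658  y -0.0720..-0.0640
-0.064 91 x 0.5902..0.6183 mid 0.6042  line 0.6048  z med 0.1656  y -0.0639..-0.0560
-0.056 94 x 0.5916..0.6184 mid 0.6050  line 0.6052  z med 0.1653  y -0.0560..-0.0482
-0.048 115 x 0.5703..0.5885 mid 0.5794  line 0.6056  z med 0.1850  y -0.0478..-0.0400
```

Request:
apply_moves(series="2.4 0 0 0 1;0 0 0 0 1;0 0 3 0 1;0 0 3 0 1;0 0 3 0 1;0 0 3 0 1;0 0 3 0 1;0 0 3 0 1;0 0 3 0 1;0 0 0 0 1")

```text
clock: 8.7
ee_pos: [0.6056, -0.0524, 0.149]
eef_rot: [[0.0, 0.999, -0.052], [-0.0, -0.052, -0.999], [-1.0, 0.0, 0.0]]
contact_force: [-0.7, -0.6, -3.2]
width: 0.0267
```

```bash
python3 look.py 4; python3 meas.py 4 -.2 -.06
```

```text
8.7 [ 0.6056 -0.0524  0.149 ] [-34.   31.2  48.3 100.6 -26.4  60.2  20.7] [-0.71 -0.57 -3.22] [-0.01  0.   -0.02] 0.0267 [[0.0, 0.9987, -0.0518], [-0.0003, -0.0518, -0.9987], [-1.0, 0.0001, 0.0003]]
-0.2 74 x 0.5869..0.6090 mid 0.5980  line 0.5979  z med 0.1596  y -0.1998..-0.1928
-0.192 74 x 0.5880..0.6088 mid 0.5984  line 0.5983  z med 0.1600  y -0.1917..-0.1841
-0.184 73 x 0.5883..0.6090 mid 0.5986  line 0.5987  z med 0.1603  y -0.1835..-0.1764
-0.176 73 x 0.5888..0.6107 mid 0.5997  line 0.5991  z med 0.1597  y -0.1758..-0.1680
-0.168 87 x 0.5854..0.6132 mid 0.5993  line 0.5995  z med 0.1628  y -0.1672..-0.1601
-0.16 90 x 0.5860..0.6128 mid 0.5994  line 0.6000  z med 0.1646  y -0.1598..-0.1521
-0.152 93 x 0.5859..0.6134 mid 0.5997  line 0.6004  z med 0.1644  y -0.1520..-0.1440
-0.144 82 x 0.5865..0.6135 mid 0.6000  line 0.6008  z med 0.1642  y -0.1440..-0.1360
-0.136 96 x 0.5868..0.6151 mid 0.6010  line 0.6012  z med 0.1641  y -0.1360..-0.1281
-0.128 94 x 0.5869..0.6150 mid 0.6009  line 0.6016  z med 0.1641  y -0.1279..-0.1201
-0.12 94 x 0.5876..0.6152 mid 0.6014  line 0.6020  z med 0.1640  y -0.1199..-0.1121
-0.112 93 x 0.5882..0.6147 mid 0.6015  line 0.6024  z med 0.1643  y -0.1117..-0.1041
-0.104 96 x 0.5882..0.6167 mid 0.6025  line 0.6028  z med 0.1642  y -0.1040..-0.0960
-0.096 90 x 0.5885..0.6171 mid 0.6028  line 0.6032  z med 0.1648  y -0.0957..-0.0882
-0.088 92 x 0.5896..0.6164 mid 0.6030  line 0.6036  z med 0.1644  y -0.0880..-0.0800
-0.08 86 x 0.5897..0.6167 mid 0.6032  line 0.6040  z med 0.1645  y -0.0799..-0.0721
-0.072 103 x 0.5768..0.5851 mid 0.5809  line 0.6044  z med 0.1868  y -0.0720..-0.0640
-0.064 35 x 0.5723..0.5797 mid 0.5760  line 0.6048  z med 0.1850  y -0.0640..-0.0574
```

Request:
apply_moves(series="1.4 0.5 0 0 1;0 0 0 0 1;0 0 2 0 1;0 0 3 0 1;0 0 3 0 1;0 0 3 0 1;0 0 3 0 1;0 0 3 0 1;0 0 3 0 1;0 0 0 0 1")

```text
clock: 9.8
ee_pos: [0.6051, -0.0724, 0.1476]
eef_rot: [[0.0, 0.999, -0.052], [-0.0, -0.052, -0.999], [-1.0, 0.0, 0.0]]
contact_force: [0.1, 0.6, -3.1]
width: 0.0265
```

```bash
python3 look.py 5; python3 meas.py 5 -.2 -.09
```

```text
9.8 [ 0.6051 -0.0724  0.1476] [-32.   31.4  48.2 100.5 -26.6  60.2  22.6] [ 0.11  0.56 -3.1 ] [-0.    0.02 -0.01] 0.0265 [[0.0001, 0.9987, -0.0518], [-0.0003, -0.0518, -0.9987], [-1.0, 0.0001, 0.0003]]
-0.2 73 x 0.5871..0.6090 mid 0.5981  line 0.5979  z med 0.1597  y -0.2000..-0.1928
-0.192 74 x 0.5871..0.6093 mid 0.5982  line 0.5983  z med 0.1597  y -0.1918..-0.1845
-0.184 95 x 0.5847..0.6117 mid 0.5982  line 0.5987  z med 0.1630  y -0.1839..-0.1763
-0.176 95 x 0.5850..0.6137 mid 0.5994  line 0.5991  z med 0.1626  y -0.1757..-0.1682
-0.168 93 x 0.5864..0.6135 mid 0.6000  line 0.5995  z med 0.1629  y -0.1673..-0.1600
-0.16 91 x 0.5860..0.6138 mid 0.5999  line 0.6000  z med 0.1634  y -0.1600..-0.1521
-0.152 86 x 0.5866..0.6137 mid 0.6001  line 0.6004  z med 0.1632  y -0.1520..-0.1441
-0.144 87 x 0.5868..0.6156 mid 0.6012  line 0.6008  z med 0.1625  y -0.1440..-0.1368
-0.136 93 x 0.5871..0.6155 mid 0.6013  line 0.6012  z med 0.1625  y -0.1359..-0.1287
-0.128 95 x 0.5883..0.6150 mid 0.6016  line 0.6016  z med 0.1630  y -0.1280..-0.1205
-0.12 95 x 0.5881..0.6155 mid 0.6018  line 0.6020  z med 0.1630  y -0.1198..-0.1122
-0.112 93 x 0.5882..0.6169 mid 0.6026  line 0.6024  z med 0.1630  y -0.1118..-0.1040
-0.104 91 x 0.5888..0.6171 mid 0.6029  line 0.6028  z med 0.1628  y -0.1039..-0.0960
-0.096 82 x 0.5897..0.6169 mid 0.6033  line 0.6032  z med 0.1633  y -0.0960..-0.0880
```

Request:
apply_moves(series="0 0 4 0 1;0 0 7 0 1;0 0 7 0 1;0 0 7 0 1;0 0 7 0 1;0 0 7 0 1;0 0 7 0 1;0 0 7 0 1;0 0 5 0 1;0 0 0 0 1")

```text
clock: 10.9
ee_pos: [0.6021, -0.1308, 0.1476]
eef_rot: [[0.0, 0.999, -0.052], [-0.001, -0.052, -0.999], [-1.0, 0.0, 0.001]]
contact_force: [0.0, -0.4, -3.6]
width: 0.027
```

```bash
python3 look.py 6; python3 meas.py 6 -.29 -.15
```

```text
10.9 [ 0.6021 -0.1308  0.1476] [-26.1  32.1  47.9  99.5 -26.9  60.6  28.1] [ 0.03 -0.37 -3.58] [ 0.01  0.01 -0.04] 0.027 [[0.0001, 0.9986, -0.0525], [-0.0005, -0.0525, -0.9986], [-1.0, 0.0001, 0.0005]]
-0.29 75 x 0.5831..0.6032 mid 0.5932  line 0.5934  z med 0.1608  y -0.2890..-0.2821
-0.282 57 x 0.5831..0.6035 mid 0.5933  line 0.5938  z med 0.1598  y -0.2806..-0.2756
-0.274 85 x 0.5821..0.6052 mid 0.5937  line 0.5942  z med 0.1600  y -0.2740..-0.2672
-0.266 79 x 0.5832..0.6049 mid 0.5940  line 0.5946  z med 0.1594  y -0.2657..-0.2588
-0.258 75 x 0.5845..0.6052 mid 0.5948  line 0.5950  z med 0.1604  y -0.2575..-0.2504
-0.25 73 x 0.5845..0.6054 mid 0.5950  line 0.5954  z med 0.1596  y -0.2493..-0.2422
-0.242 94 x 0.5818..0.6098 mid 0.5958  line 0.5958  z med 0.1630  y -0.2411..-0.2342
-0.234 93 x 0.5828..0.6099 mid 0.5963  line 0.5962  z med 0.1636  y -0.2337..-0.2261
-0.226 86 x 0.5827..0.6098 mid 0.5963  line 0.5966  z med 0.1635  y -0.2257..-0.2180
-0.218 86 x 0.5832..0.6097 mid 0.5965  line 0.5970  z med 0.1629  y -0.2180..-0.2103
-0.21 97 x 0.5834..0.6114 mid 0.5974  line 0.5974  z med 0.1636  y -0.2100..-0.2022
-0.202 94 x 0.5832..0.6117 mid 0.5975  line 0.5978  z med 0.1629  y -0.2016..-0.1944
-0.194 94 x 0.5847..0.6120 mid 0.5983  line 0.5982  z med 0.1633  y -0.1936..-0.1866
-0.186 95 x 0.5843..0.6119 mid 0.5981  line 0.5986  z med 0.1634  y -0.1857..-0.1780
-0.178 95 x 0.5846..0.6135 mid 0.5990  line 0.5990  z med 0.1633  y -0.1776..-0.1701
-0.17 89 x 0.5851..0.6134 mid 0.5993  line 0.5994  z med 0.1632  y -0.1697..-0.1620
-0.162 81 x 0.5865..0.6134 mid 0.5999  line 0.5999  z med 0.1631  y -0.1620..-0.1541
-0.154 45 x 0.5863..0.6036 mid 0.5950  line 0.6003  z med 0.1628  y -0.1539..-0.1460
```

Request:
apply_moves(series="0 0 4 0 1;0 0 4 0 1;0 0 4 0 1;0 0 3 0 1;0 0 1 0 1;0 0 1 0 1;0 0 1 0 1;0 0 1 0 1;0 0 0.5 0 1;0 0 0 0 1")

```text
clock: 12.0
ee_pos: [0.6013, -0.149, 0.1475]
eef_rot: [[0.0, 0.999, -0.051], [0.0, -0.051, -0.999], [-1.0, 0.0, -0.0]]
contact_force: [0.4, 0.0, -2.5]
width: 0.0267
```

Request:
apply_moves(series="0 0 0.5 0 1;0 0 0 0 1;0 0 0.5 0 1;0 0 0 0 1;0 0 0.5 0 1;0 0 0 0 1;0 0 0.5 0 1;0 0 0 0 1;0 0 0 0 1;0 0 0 0 1")

```text
clock: 13.0
ee_pos: [0.6012, -0.151, 0.1475]
eef_rot: [[-0.0, 0.999, -0.051], [0.0, -0.051, -0.999], [-1.0, -0.0, -0.0]]
contact_force: [-0.3, 1.0, -2.9]
width: 0.0268
```

```bash
python3 look.py 7; python3 meas.py 7 -.29 -.24
python3 - <<'E'
import cv2
a=cv2.imread("pics/top7.png")[180:240,200:420]; b=cv2.imread("pics/scene7.png")[150:270,290:420]
cv2.imwrite("pics/c7.png",cv2.resize(a,None,fx=3.5,fy=3.5,interpolation=2))
E
```

```text
13.0 [ 0.6012 -0.151   0.1475] [-23.9  32.4  47.7  99.  -27.   60.8  30.1] [-0.33  1.03 -2.9 ] [ 0.   -0.06  0.  ] 0.0268 [[-0.0, 0.9987, -0.0509], [0.0001, -0.0509, -0.9987], [-1.0, -0.0, -0.0001]]
-0.29 74 x 0.5820..0.6034 mid 0.5927  line 0.5934  z med 0.1599  y -0.2891..-0.2821
-0.282 57 x 0.5828..0.6052 mid 0.5940  line 0.5938  z med 0.1602  y -0.2806..-0.2755
-0.274 85 x 0.5820..0.6054 mid 0.5937  line 0.5942  z med 0.1601  y -0.2740..-0.2673
-0.266 89 x 0.5813..0.6084 mid 0.5949  line 0.5946  z med 0.1615  y -0.2657..-0.2588
-0.258 93 x 0.5807..0.6080 mid 0.5944  line 0.5950  z med 0.1629  y -0.2575..-0.2506
-0.25 96 x 0.5815..0.6100 mid 0.5957  line 0.5954  z med 0.1630  y -0.2493..-0.2421
-0.242 94 x 0.5826..0.6100 mid 0.5963  line 0.5958  z med 0.1628  y -0.2412..-0.2343
```

View pics/c7.png

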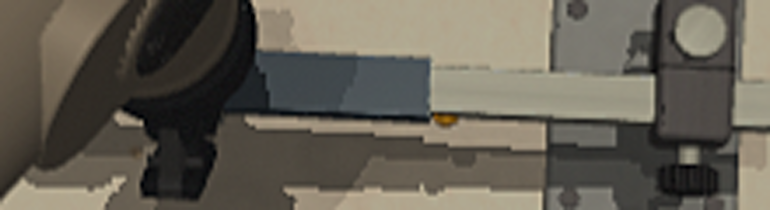

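View pics/scene7.png

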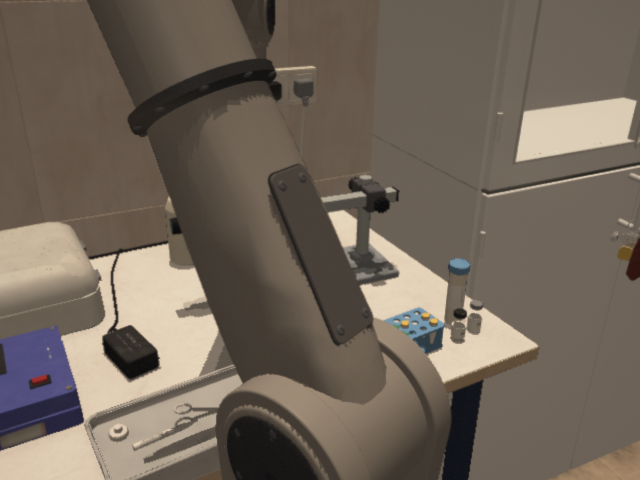

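Request:
apply_moves(series="0 0 0.5 0 1;0 0 0 0 1;0 0 0.5 0 1;0 0 0 0 1;0 0 0.5 0 1;0 0 0 0 1;0 0 0 0 1;0 0 0 0 1;0 0 0 0 1;0 0 0 0 1")

```text
clock: 14.1
ee_pos: [0.6011, -0.1525, 0.1475]
eef_rot: [[0.0, 0.999, -0.051], [0.0, -0.051, -0.999], [-1.0, 0.0, -0.0]]
contact_force: [-0.2, 0.6, -3.2]
width: 0.0272
```

Request:
apply_moves(series="0 0 0.5 0 1;0 0 0 0 1;0 0 0.5 0 1;0 0 0 0 1;0 0 0.5 0 1;0 0 0 0 1;0 0 0 0 1;0 0 0 0 1;0 0 0 0 1;0 0 0 0 1")

```text
clock: 15.1
ee_pos: [0.6011, -0.1534, 0.1474]
eef_rot: [[-0.0, 0.999, -0.051], [0.001, -0.051, -0.999], [-1.0, -0.0, -0.001]]
contact_force: [0.5, 3.8, -2.0]
width: 0.027
```

Run:
```python
from fit import *
for tag,yt,xt in ((3,-.0314,.607),(5,-.0724,.6051),(6,-.1308,.6021),(7,-.151,.6012)):
    g=dict(np.load(f"pics/top{tag}.npz"))
    v,u=np.mgrid[0:480,0:640]; px=np.c_[u.ravel(),v.ravel()]; z=g["z_map"].ravel(); ok=z>0
    X=world_z(g,px[ok],z[ok])
    for sgn in(-1,1):
        s=(X[:,0]-xt)*sgn
        for lo,hi in((.02,.04),(.04,.06)):
          for zl,zh in((.14,.19),(.19,.24),(.24,.3)):
            A=X[(s>lo)&(s<hi)&(abs(X[:,1]-yt)<.05)&(X[:,2]>zl)&(X[:,2]<zh)]
            if len(A)>20: print(tag,sgn,lo,zl,len(A),np.round(np.percentile(A[:,1],[1,99])-yt,4))
```

```text
3 -1 0.02 0.14 41 [-0.0148 -0.003 ]
3 -1 0.02 0.19 141 [-0.0192  0.0058]
3 -1 0.02 0.24 215 [-0.0339  0.0103]
3 -1 0.04 0.19 145 [-0.0135  0.0123]
3 -1 0.04 0.24 120 [-0.0094  0.0127]
3 1 0.04 0.19 150 [-0.0185  0.0051]
3 1 0.04 0.24 62 [-0.016   0.0069]
5 -1 0.02 0.14 39 [-0.0145 -0.0035]
5 -1 0.02 0.19 91 [-0.0188  0.0022]
5 -1 0.02 0.24 200 [-0.0337  0.0112]
5 -1 0.04 0.19 166 [-0.0134  0.0126]
5 -1 0.04 0.24 88 [-0.0094  0.0093]
5 1 0.04 0.19 125 [-0.0191 -0.0064]
6 -1 0.02 0.14 22 [-0.0139 -0.0042]
6 -1 0.02 0.19 65 [-0.018   0.0006]
6 -1 0.02 0.24 184 [-0.0334  0.0142]
6 -1 0.04 0.19 159 [-0.0125  0.0128]
6 -1 0.04 0.24 78 [-0.0089  0.0086]
7 -1 0.02 0.19 55 [-0.018  0.011]
7 -1 0.02 0.24 177 [-0.0333  0.0131]
7 -1 0.04 0.19 143 [-0.012   0.0131]
7 -1 0.04 0.24 78 [-0.0094  0.0084]
```

Request:
apply_moves(series="0 0 0 0 0;0 0 0 0 0;0 0 0 0 0;0 0 0 0 0;0 0 0 0 0;0 0 0 0 0;0 0 0 0 0;0 0 3 0 0;0 0 8 0 0;0 0 12 0 0")

```text
clock: 16.1
ee_pos: [0.6, -0.1772, 0.1474]
eef_rot: [[-0.0, 0.999, -0.05], [0.0, -0.05, -0.999], [-1.0, -0.0, -0.0]]
contact_force: [1.1, -1.3, 0.1]
width: 0.0853
```

Request:
apply_moves(series="0 0 15 0 0;0 0 15 0 0;0 0 15 0 0;0 0 15 0 0;0 0 13 0 0;2 0 8 0 0;2 0 4 0 0;2 0 2 0 0;2 0 0 0 0;0 0 0 0 0")

```text
clock: 17.1
ee_pos: [0.5955, -0.2629, 0.1389]
eef_rot: [[-0.001, 0.999, -0.05], [0.001, -0.05, -0.999], [-1.0, -0.001, -0.001]]
contact_force: [-0.4, -0.1, -0.1]
width: 0.0853
```

```bash
python3 look.py 8; python3 meas.py 8 -.32 -.15
python3 - <<'E'
import cv2
a=cv2.imread("pics/top8.png")[160:260,180:420]; b=cv2.imread("pics/scene8.png")[150:270,220:420]
cv2.imwrite("pics/c8.png",cv2.resize(a,None,fx=3.2,fy=3.2,interpolation=2))
cv2.imwrite("pics/d8.png",cv2.resize(b,None,fx=3.5,fy=3.5,interpolation=2))
E
```

```text
17.1 [ 0.5955 -0.2629  0.1389] [-11.5  35.8  46.2  94.8 -28.6  62.   40.3] [-0.38 -0.12 -0.07] [-0.   -0.05 -0.03] 0.0853 [[-0.0007, 0.9988, -0.0498], [0.001, -0.0498, -0.9988], [-1.0, -0.0007, -0.0009]]
-0.32 60 x 0.5815..0.6016 mid 0.5916  line 0.5918  z med 0.1603  y -0.3193..-0.3120
-0.312 72 x 0.5814..0.6033 mid 0.5923  line 0.5922  z med 0.1604  y -0.3119..-0.3051
-0.304 41 x 0.5814..0.5975 mid 0.5895  line 0.5926  z med 0.1605  y -0.3039..-0.2969
-0.296 8 x 0.5822..0.5850 mid 0.5836  line 0.5931  z med 0.1595  y -0.2957..-0.2907
```

View pics/c8.png

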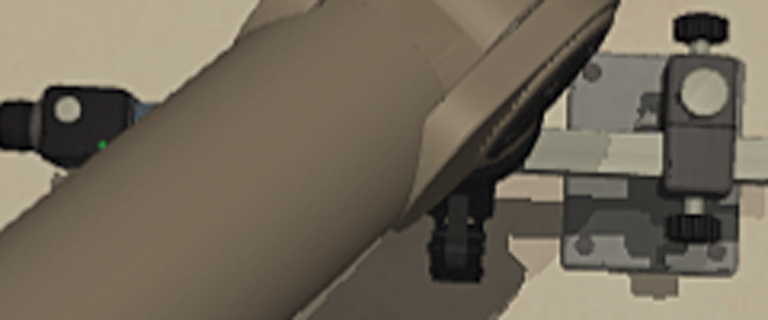

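View pics/d8.png

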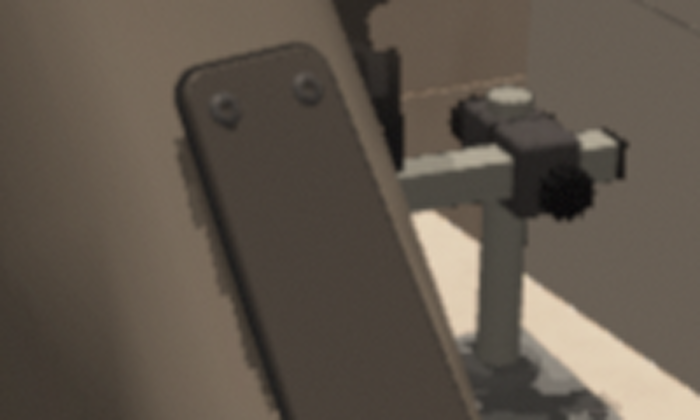

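Run:
```python
from fit import *
g=dict(np.load("pics/top8.npz"))
v,u=np.mgrid[0:480,0:640]; px=np.c_[u.ravel(),v.ravel()]; z=g["z_map"].ravel(); ok=z>0
X=world_z(g,px[ok],z[ok])
A=X[(X[:,0]>.52)&(X[:,0]<.575)&(abs(X[:,1]+.2629)<.05)&(X[:,2]>.12)&(X[:,2]<.26)]
for x in np.arange(.525,.575,.005):
    s=A[abs(A[:,0]-x)<.0025]
    if len(s)>3: print(round(x,3),len(s),np.round(np.percentile(s,[2,98],axis=0)[:,1:].ravel(),4),"ctr-TCP local",round((np.percentile(s[:,1],2)+np.percentile(s[:,1],98))/2+.2629-(.5955-x)*.05,4))
```

```text
0.525 85 [-0.2737  0.196  -0.2492  0.2432] ctr-TCP local -0.002
0.53 68 [-0.2736  0.2333 -0.2488  0.2509] ctr-TCP local -0.0016
0.535 51 [-0.2736  0.2432 -0.2498  0.2503] ctr-TCP local -0.0018
0.54 40 [-0.274   0.2216 -0.2511  0.248 ] ctr-TCP local -0.0025
0.545 36 [-0.2742  0.1919 -0.2514  0.2474] ctr-TCP local -0.0024
0.55 53 [-0.2752  0.19   -0.2517  0.246 ] ctr-TCP local -0.0028
0.555 89 [-0.2784  0.205  -0.2499  0.2527] ctr-TCP local -0.0033
0.56 33 [-0.2799  0.212  -0.2588  0.2582] ctr-TCP local -0.0082
0.565 6 [-0.2799  0.2185 -0.2754  0.2229] ctr-TCP local -0.0163
```

Request:
apply_moves(series="0 0 0.5 0 0;0 0 0 0 1;0 0 0 0 1;0 0 0 0 1;0 0 0 0 1;0 0 0 0 1;0 0 0 0 1;0 0 0 0 1;0 0 0 0 1;0 0 0 0 1")

```text
clock: 18.2
ee_pos: [0.5947, -0.2643, 0.1394]
eef_rot: [[-0.001, 0.999, -0.051], [0.001, -0.051, -0.999], [-1.0, -0.001, -0.001]]
contact_force: [-5.6, 1.0, 2.8]
width: 0.0268
```

Run:
```python
from rig import *
import numpy as np
s=observe(); print({k:np.round(s[k],4).tolist() for k in("clock","ee_pos","contact_force","ft_torque","width","eef_rot")})
```

```text
{'clock': 18.2, 'ee_pos': [0.5947, -0.2643, 0.1394], 'contact_force': [-5.5513, 1.0463, 2.7536], 'ft_torque': [0.3139, 1.0255, 0.0329], 'width': 0.0268, 'eef_rot': [[-0.0014, 0.9987, -0.0509], [0.0006, -0.0509, -0.9987], [-1.0, -0.0014, -0.0005]]}
```

Request:
apply_moves(series="0 0 0.5 0 1;0 0 0 0 1;0 0 0.5 0 1;0 0 0 0 1;0 0 0.5 0 1;0 0 0 0 1;0 0 0 0 1;0 0 0 0 1;0 0 0 0 1;0 0 0 0 1")

```text
clock: 19.2
ee_pos: [0.595, -0.2647, 0.1391]
eef_rot: [[-0.001, 0.999, -0.05], [0.002, -0.05, -0.999], [-1.0, -0.001, -0.002]]
contact_force: [-4.4, 3.6, 2.9]
width: 0.0269
```

Request:
apply_moves(series="0 0 0.5 0 1;0 0 0 0 1;0 0 0.5 0 1;0 0 0 0 1;0 0 0.5 0 1;0 0 0 0 1;0 0 0 0 1;0 0 0 0 1;0 0 0 0 1;0 0 0 0 1")

```text
clock: 20.2
ee_pos: [0.5951, -0.2656, 0.1389]
eef_rot: [[-0.001, 0.999, -0.05], [0.003, -0.05, -0.999], [-1.0, -0.001, -0.003]]
contact_force: [-4.0, 3.3, 2.4]
width: 0.0269
```

Request:
apply_moves(series="0 0 0.5 0 1;0 0 0.5 0 1;0 0 0.5 0 1;0 0 0.5 0 1;0 0 0.5 0 1;0 0 0 0 1;0 0 0 0 1;0 0 0 0 1;0 0 0 0 1;0 0 0 0 1")

```text
clock: 21.2
ee_pos: [0.5951, -0.2671, 0.1387]
eef_rot: [[-0.002, 0.999, -0.05], [0.005, -0.05, -0.999], [-1.0, -0.002, -0.005]]
contact_force: [-3.7, 4.5, 1.9]
width: 0.027
```

```bash
cat > head.py <<'E'
from fit import *
import sys
for t in sys.argv[1:]:
    g=dict(np.load(f"pics/top{t}.npz")); I=g["image"]
    v,u=np.mgrid[0:480,0:640]; px=np.c_[u.ravel(),v.ravel()]; z=g["z_map"].ravel(); ok=z>0
    X=world_z(g,px[ok],z[ok])
    A=X[(abs(X[:,0]-.603)<.025)&(X[:,1]>-.12)&(X[:,1]<.06)&(X[:,2]>.12)&(X[:,2]<.185)]
    row=A[abs(A[:,0]-.607)<.008]
    H=A[A[:,2]>.166]
    ib=cv2.matchTemplate  # unused
    hh=A[(A[:,2]>.164)]
    print(t,len(A),"max y",round(np.percentile(row[:,1],99.5),4),"median head y",np.round(np.median(hh[:,1]),4),np.round(np.percentile(hh[:,1],[1,99]),4),"headtop z",np.round(np.percentile(A[:,2],95),4))
E
python3 look.py 9; python3 head.py 8 9
python3 - <<'E'
import cv2,numpy as np
a=cv2.imread("pics/top8.png"); b=cv2.imread("pics/top9.png")
A=cv2.cvtColor(a,6)[180:218,175:222];B=cv2.cvtColor(b,6)[180:218,175:222]
print(cv2.phaseCorrelate(np.float32(A),np.float32(B)))
cv2.imwrite("pics/c9.png",cv2.resize(np.vstack([a[165:225,160:400],b[165:225,160:400]]),None,fx=3.2,fy=3.2,interpolation=2))
E
```

```text
21.2 [ 0.5951 -0.2671  0.1387] [-10.8  36.   46.1  94.4 -28.8  62.3  40.8] [-3.75  4.51  1.89] [ 1.14  0.89 -0.01] 0.027 [[-0.0016, 0.9988, -0.0497], [0.0048, -0.0497, -0.9988], [-1.0, -0.0018, -0.0047]]
8 881 max y -0.0234 median head y -0.0691 [-0.0949 -0.0428] headtop z 0.1728
9 947 max y -0.027 median head y -0.0722 [-0.0975 -0.0337] headtop z 0.1739
((1.112282045375153, -0.256646208121289), 0.9497294331590335)
```

View pics/c9.png

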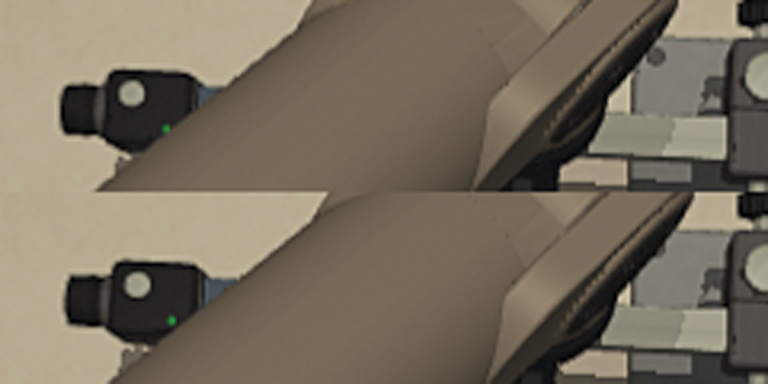

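Request:
apply_moves(series="0 0 1 0 1;0 0 1 0 1;0 0 1 0 1;0 0 1 0 1;0 0 1 0 1;0 0 1 0 1;0 0 1 0 1;0 0 1 0 1;0 0 0 0 1;0 0 0 0 1")

```text
clock: 22.3
ee_pos: [0.594, -0.277, 0.1389]
eef_rot: [[-0.002, 0.999, -0.051], [0.002, -0.051, -0.999], [-1.0, -0.002, -0.002]]
contact_force: [-4.6, 1.6, 1.5]
width: 0.027
```

Request:
apply_moves(series="0 0 1.5 0 1;0 0 1.5 0 1;0 0 1.5 0 1;0 0 1.5 0 1;0 0 1.5 0 1;0 0 1.5 0 1;0 0 1.5 0 1;0 0 1.5 0 1;0 0 0 0 1;0 0 0 0 1")

```text
clock: 23.3
ee_pos: [0.5934, -0.2891, 0.1389]
eef_rot: [[-0.002, 0.999, -0.051], [0.002, -0.051, -0.999], [-1.0, -0.002, -0.002]]
contact_force: [-5.5, 1.7, 2.1]
width: 0.027
```

```bash
python3 look.py 10; python3 head.py 8 9 10
```

```text
23.3 [ 0.5934 -0.2891  0.1389] [ -8.6  36.7  45.9  93.3 -28.9  62.7  42.4] [-5.52  1.68  2.12] [0.61 0.94 0.07] 0.027 [[-0.002, 0.9987, -0.0506], [0.0018, -0.0506, -0.9987], [-1.0, -0.0021, -0.0017]]
8 881 max y -0.0234 median head y -0.0691 [-0.0949 -0.0428] headtop z 0.1728
9 947 max y -0.027 median head y -0.0722 [-0.0975 -0.0337] headtop z 0.1739
10 902 max y -0.0504 median head y -0.0938 [-0.1186 -0.0544] headtop z 0.1744
```

Request:
apply_moves(series="0 0 1 0 1;0 0 1 0 1;0 0 1 0 1;0 0 1 0 1;0 0 1 0 1;0 0 1 0 1;0 0 1 0 1;0 0 1 0 1;0 0 0 0 1;0 0 0 0 1")

```text
clock: 24.4
ee_pos: [0.5945, -0.299, 0.1398]
eef_rot: [[0.002, 0.999, -0.051], [-0.003, -0.051, -0.999], [-1.0, 0.002, 0.002]]
contact_force: [-1.0, -2.8, 0.2]
width: 0.0268
```

Request:
apply_moves(series="0 0 0.5 0 1;0 0 0 0 1;0 0 0.5 0 1;0 0 0 0 1;0 0 0.5 0 1;0 0 0 0 1;0 0 0.5 0 1;0 0 0 0 1;0 0 0 0 1;0 0 0 0 1")

```text
clock: 25.4
ee_pos: [0.5939, -0.2991, 0.1394]
eef_rot: [[0.0, 0.999, -0.051], [0.001, -0.051, -0.999], [-1.0, 0.0, -0.001]]
contact_force: [0.5, -0.1, 0.5]
width: 0.0264
```

Request:
apply_moves(series="0 0 -0.5 0 1;0 0 0 0 1;0 0 -0.5 0 1;0 0 0 0 1;0 0 -0.5 0 1;0 0 0 0 1;0 0 -0.5 0 1;0 0 0 0 1;0 0 0 0 1;0 0 0 0 1")

```text
clock: 26.4
ee_pos: [0.5936, -0.2989, 0.1397]
eef_rot: [[0.0, 0.999, -0.051], [-0.002, -0.051, -0.999], [-1.0, 0.0, 0.002]]
contact_force: [0.9, -5.0, 0.3]
width: 0.0273
```

Request:
apply_moves(series="0 0 1 0 1;0 0 0.5 0 1;0 0 0 0 1;0 0 0 0 0;0 0 0 0 0;0 0 0 0 0;0 0 0 0 0;0 0 0 0 0;0 0 0 0 0;0 0 0 0 0")

```text
clock: 27.4
ee_pos: [0.5936, -0.2993, 0.1395]
eef_rot: [[-0.0, 0.999, -0.051], [0.0, -0.051, -0.999], [-1.0, -0.0, -0.0]]
contact_force: [0.1, -0.5, -0.7]
width: 0.0854
```

Request:
apply_moves(series="-10 0 0 0 0;-20 0 0 0 0;-25 0 0 0 0;-25 0 0 0 0;-25 0 0 0 0;-10 -10 -25 0 0;0 -20 -35 0 0;0 -20 -35 0 0;0 -20 -35 0 0;0 -20 -35 0 0")

```text
clock: 28.4
ee_pos: [0.5114, -0.129, 0.255]
eef_rot: [[0.001, 0.999, -0.052], [0.0, -0.052, -0.999], [-1.0, 0.001, -0.0]]
contact_force: [0.5, 0.6, 0.3]
width: 0.0855
```

Request:
apply_moves(series="0 -10 -45 0 0;0 -10 -45 0 0;0 -10 -45 0 0;0 -10 -45 0 0;0 0 -45 0 0;0 0 -45 0 0;0 0 0 0 0;0 0 0 0 0;0 0 0 0 0;0 0 0 0 0")

```text
clock: 29.4
ee_pos: [0.4862, 0.1398, 0.2548]
eef_rot: [[0.0, 0.999, -0.054], [0.0, -0.054, -0.999], [-1.0, 0.0, -0.0]]
contact_force: [0.5, 0.8, -0.5]
width: 0.0855
```

```bash
python3 look.py 11;  python3 meas.py 11 -.33 -.27
python3 - <<'E'
import cv2
a=cv2.imread("pics/top11.png")[165:245,190:440]
cv2.imwrite("pics/c11.png",cv2.resize(a,None,fx=3.2,fy=3.2,interpolation=2))
E
```

```text
29.4 [0.4862 0.1398 0.2548] [-64.4  10.1  49.4 107.2  -8.4  66.4 -15.2] [ 0.5   0.75 -0.48] [ 0.   -0.04 -0.01] 0.0855 [[0.0003, 0.9985, -0.0542], [0.0004, -0.0542, -0.9985], [-1.0, 0.0003, -0.0004]]
-0.33 71 x 0.5803..0.6019 mid 0.5911  line 0.5913  z med 0.1600  y -0.3300..-0.3220
-0.322 72 x 0.5813..0.6017 mid 0.5915  line 0.5917  z med 0.1597  y -0.3219..-0.3150
-0.314 72 x 0.5812..0.6034 mid 0.5923  line 0.5921  z med 0.1603  y -0.3138..-0.3068
-0.306 77 x 0.5815..0.6065 mid 0.5940  line 0.5925  z med 0.1601  y -0.3055..-0.2985
-0.298 94 x 0.5795..0.6066 mid 0.5931  line 0.5929  z med 0.1623  y -0.2975..-0.2903
-0.29 95 x 0.5799..0.6082 mid 0.5941  line 0.5934  z med 0.1620  y -0.2891..-0.2821
-0.282 76 x 0.5812..0.6081 mid 0.5947  line 0.5938  z med 0.1621  y -0.2806..-0.2755
-0.274 96 x 0.5807..0.6084 mid 0.5946  line 0.5942  z med 0.1620  y -0.2740..-0.2672
```

View pics/top11.png

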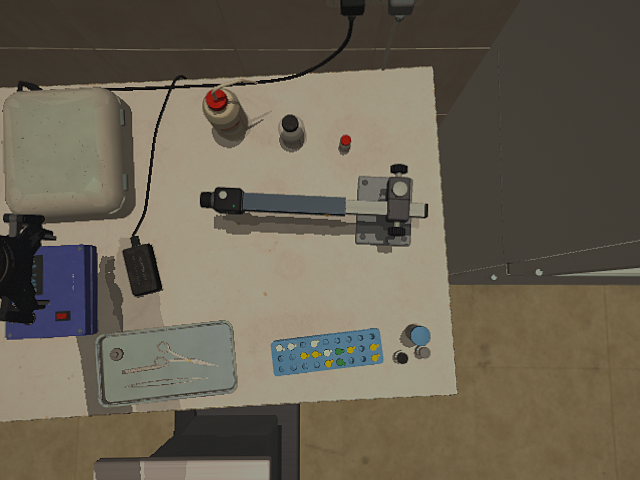

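View pics/scene11.png

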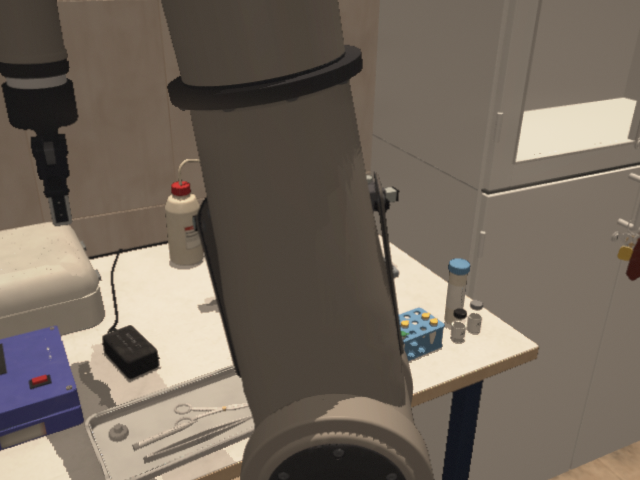

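View pics/c11.png

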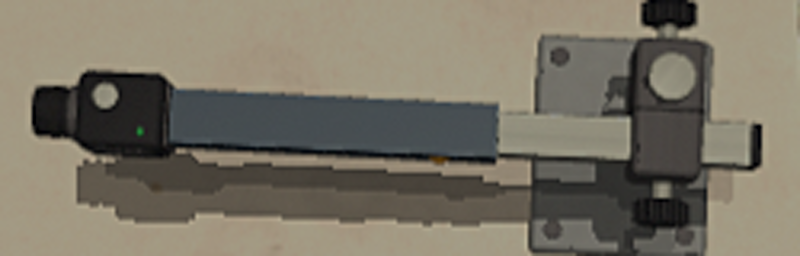

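The brass button shows through the tube wall at crop pixel (438,160). It is 30 mm from the mouth, so the tube is locked, and the bystanders look unmoved.

Run:
```python
from rig import *
print(finish_job())
```

```text
the job is handed in; nothing more can be done
None
```

The camera extension is back on the boom stand, and the button is out through the hole in the tube's side. I handed the job in at about 29.5 s of the 58 s allowed.

- **What I did:** I gripped the tube at its balance point and slid it over the bar until it stopped against the button at 3.8 N. I then regripped over the tube's mouth and the button and squeezed. Pushing on took at most about 4.5 N at the readings, until the button clicked.
- **Click:** The sideways force from the button's spring dropped from 5.5 N to about 0. A gentle 2 mm pull back moved the tube only 0.2 mm and met 5 N, so it is locked.
- **After the click:** I had already stepped 2 mm further before I recognised the click. The force afterwards read about 0, so it did not push on hard.
- **Last picture:** The brass button shows through the tube wall. The mouth is at y = -0.2995 and the button at about y = -0.270, which matches the 30 mm spacing of the hole. The gripper is open and clear, and the other things look to be where they were.
- **Checks that failed or were limited:**
  - The arm blocked the scene camera's view of the button, so only the top camera confirmed it.
  - The outline network did not find `spring_button` or `tube_mouth`, so I located both from the depth map.
  - The camera and arm positions disagreed by 1 to 2 mm, which I allowed for.

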